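# Take the lid stack apart and cover the serving pots

## Robot

A 7-joint arm with a two-finger parallel gripper is mounted at the origin on the work surface. World frame = base frame: x ahead of the robot, y to its left, z up, the work surface at z = 0. Lengths are in m, angles in rad, forces in N, time in s.
With the tool pointing down it reaches from about 0.4 to 0.85 m from the base axis. Payload 4.5 kg.
Tool frame: the origin (TCP) lies midway between the tips of the shut fingers; the grasp point (between the pads) lies 19 mm behind it; z points along the fingers, y is the line along which they close (so a half turn about z gives the same grasp; the last joint's range is limited). The gripper opens to 88 mm and grips with 3 to 60 N. Pads are 18 mm wide; open, the fingers measure 123 mm over their backs; the gripper's body (75 mm by 187 mm) begins 45 mm behind the grasp point.
Start: joints at [1.135, 0.689, -0.195, 1.565, 0.157, 0.902, -0.215], TCP at [0.283, -0.557, 0.239] pointing down, gripper open.
Joint ranges: [-3.01, 3.01], [-0.46, 2.08], [-1.47, 1.51], [0.13, 2.56], [-1, 4.14], [0.04, 2.09], [-2.66, 2.66]. Speed limits (rad/s): [2.57, 2.57, 3.14, 3.14, 3.14, 3.14, 3.14].

## Interface

Orientations are given as a unit quaternion [x, y, z, w].
In Python, from plant import r, eyes, finish_job gives the robot as it stands. The module is installed in compiled form; this text tells all that it offers.
- The arm moves only by the tool move_arm, never from a script. Its argument "motion" is a list of rows, each a list of 7 numbers: the shift along the tool's x, y, z in mm, then the turn, a rotation vector about the tool's x, y, z in degrees, then the closure, from 0 (fully open) to 1 (shut). A call has 1 to 5 rows; each row is the pose to reach, as a shift and turn from the pose commanded when the call began, along the tool's axes at that moment; what a row does not reach only later rows make up. A row lasts 1/8 s, in which the tool goes at most 62.5 mm and 10.7 degrees, less where a joint would pass 70% of its speed; a pose out of reach is approached as far as the arm can. A call with a gripper value outside its range is refused whole. The fingers move at their own pace and stop on an object; "newtons" is the grip in N (left out, the last holds). Time passes only in rows, so rows that repeat a pose let the fingers close. It gives the time, the measured TCP pose, the force, the opening and the grip force at its end, in the units of the state.
- r.get_state(): the state, without advancing time (a new reading comes with each control period).
- eyes.snapshot(name): name is "side" or "top" or "wrist"; returns a dict with "frame" (420x560x3 uint8, red, green, blue), "z_map" (420x560 float32, m along the optical axis (not along the pixel's ray), 0 where there is no reading), "intrinsics" (3x3 intrinsics, pixels), "world_to_cam" (4x4, takes a point from world to camera coordinates). Camera axes: x right, y down, z forward; pixel columns grow to the right and rows downward; lengths in m; the calibration is good to about 2 mm. A picture is of the moment at which its call begins.
- finish_job(): hands the job in; it is judged then, once.
The state is a dict: "clock": time; "q": joint angles; "qd": joint speeds; "joint_torque": joint torques, N m; "tool_pos": TCP position; "eef_rot": TCP orientation; "contact_force": force on the tool from outside, world axes, zero at the start; "moment": the same for the moment, N m; "opening": opening from 0.0 (shut) to 1.0 (fully open); "finger_force": force on a finger pad.
Only numpy, scipy, OpenCV 4.12 (cv2) and the standard library are available. Lean on these libraries where they do the work, as an engineer would, in place of code of your own. Each camera call takes 0.05 s, during which the arm holds its last target. There are 200 camera calls.

## Task

Cover the three pots of food for service: clear the wooden paddle off the big pot and lay it flat in the shallow metal tray, and take the stack of lids apart, putting each lid on the pot of its own size, seated level and fully down all round the rim. Leave the pots, the pepper tin and the salt shaker standing where they are.

Things in the scene. Friction and masses are not known exactly. Their poses are not given: they have to be found in the camera images.
- lid_small_knob (a point): Smallest of three steel lids (flat-topped dome, black knob), top of the stack. Flange 114 mm across, plug lip 80 mm, 130 g. Point: on the lid's axis in the knob, 21 mm above the flat top; z up. Heights from the underside: plug lip 0-6 mm (goes inside the pot), flange 6-9 (rests on the rim), flat top 39, knob stem 16 mm across to 48, knob grip 28 mm across 48-69; point at 60
- lid_medium_knob (a point): Medium lid, middle of the stack; same heights and same point in its knob, which the small lid hides at first (its flange shows). Flange 142 mm across, plug lip 108 mm, 200 g. Lids are hollow beneath, 36 mm deep, and stand with the plug lip on the flat top of the next, over its knob: 39 mm apart, axes within 5 mm; each lifts straight off
- lid_large_knob (a point): Large lid, lowest in the stack, standing on the counter; same heights and same point in its knob, which the medium lid hides at first (its flange shows). Flange 174 mm across, plug lip 140 mm, 300 g
- paddle_center (a point): Flat wooden stirring paddle lying across the rim of the large pot, 210 mm long (its x, -105 to +105), 12 mm thick. Point: middle of its length, half-way up; z up. Handle 18 mm wide from x = -105 to +35 mm, blade 48 mm wide at the +x end. Balances 13 mm from the point towards the blade; 70 g. Below it the pot is open, the food 40 mm below the rim
- pot_small: Smallest steel pot, plain upright cylinder with a rolled rim and no handle, open, red cherry tomatoes in it. Origin at the centre of its underside, z up. Height 110 mm, inside 96 mm across, rim 106 mm across. Loose, with food 0.8 kg. For the small lid: seated, the lid's knob point is 164 mm above this origin
- pot_medium: Medium steel pot, same kind, peeled eggs in it. Origin at the centre of its underside. Height 125 mm, inside 124 mm across, rim 134 mm across. Loose, 1.2 kg. For the medium lid: seated, the knob point is 179 mm above this origin
- pot_large: Large steel pot, same kind, potatoes in it, the paddle across its mouth. Origin at the centre of its underside. Height 140 mm, inside 156 mm across, rim 166 mm across. Loose, 1.8 kg. For the large lid: seated, the knob point is 194 mm above this origin
- tray: Shallow open aluminium utensil tray, fixed on the counter, empty. Origin at the centre of its underside, x along its length. Outside 260 mm (x) by 120 mm (y), 14 mm high, floor and walls 3 mm thick, so inside 254 by 114 mm. Left or right of the pots. The paddle lies flat on its floor with its point 9 mm above this origin, either end first
- pepper_tin: Black round pepper tin standing among the pots, 45 mm across, 88 mm high, loose. Origin at the centre of its underside. To be left alone (alike tins, fixed, stand in a dark carton to one side)
- salt_shaker: Metal salt shaker with a domed top standing among the pots, 53 mm across, 96 mm high, loose. Origin at the centre of its underside. To be left alone

How it is judged:
By the outcome, as a careful person would: the job done as asked, in the order asked, and still so for the second after the job is handed in, with the robot touching nothing.
It also fails if it takes over 134 s, if anything falls off the work surface, if the arm or the gripper's body presses on something with over 40 N, if the wrist force passes 120 N, or if a joint passes its speed limit or range.

## Working session

There is one attempt and no reset: what is moved stays moved. The work goes in short steps, Python scripts to look and compute and a tool call to move; the robot and the scene stay as the last step left them, time stands still between calls to the robot, and variables do not carry over. Pictures are saved under pics/ and viewed, at most 14 in all, crops included, and the job is handed in when it is done.

Besides the shell and the picture viewer there is one more tool, called after "Emit:" by a JSON object that holds its "name" and its "arguments", one argument or row to a line. move_arm: Moves the arm, as the interface text tells. Its arguments: {"type":"object","properties":{"motion":{"type":"array","items":{"type":"array","items":{"type":"number"}}},"newtons":{"type":"number"}},"required":["motion"]}

```bash
mkdir -p pics; python3 - <<'E'
from plant import r,eyes
import cv2,numpy as np
for n in("top","side"):
    s=eyes.snapshot(n); cv2.imwrite(f"pics/{n}0.png",s["frame"][:,:,::-1]); np.savez(f"{n}0.npz",**s)
    print(s["intrinsics"],s["world_to_cam"])
print(r.get_state())
E
```

```text
[[391.10592513   0.         279.42033046]
 [  0.         391.10592513 214.81507881]
 [  0.           0.           1.        ]] [[ 0.02085303 -0.99971293  0.01179837 -0.03017578]
 [-0.99050575 -0.02226196 -0.13565681  0.57918193]
 [ 0.13588052 -0.0088575  -0.99068564  0.93989282]
 [ 0.          0.          0.          1.        ]]
[[470.72871755   0.         274.03152563]
 [  0.         470.72871755 208.48260208]
 [  0.           0.           1.        ]] [[-0.89980014 -0.43611832 -0.01266957  0.52200496]
 [-0.28442426  0.60834996 -0.74095423  0.23657557]
 [ 0.33085124 -0.66310719 -0.67143601  0.94250477]
 [ 0.          0.          0.          1.        ]]
{'clock': 0.1, 'q': array([ 1.13478706,  0.68990045, -0.1945342 ,  1.56621658,  0.15727312,
        0.90251061, -0.21508657]), 'qd': array([ 0.00110687, -0.00137208, -0.00014357, -0.00351783, -0.00200075,
        0.00087254,  0.00203533]), 'joint_torque': array([-2.86162649e-03, -5.28505003e+01, -1.27129152e+00, -1.53837955e+01,
       -5.25495037e-02,  1.99264359e-03,  1.33716799e-05]), 'tool_pos': array([ 0.28266682, -0.55679609,  0.23799663]), 'eef_rot': array([ 9.72526776e-01,  2.32789586e-01, -2.35615712e-04, -7.88836578e-04]), 'contact_force': array([ 1.07304731, -0.411596  , -0.61420216]), 'moment': array([-0.01435406, -0.02709284, -0.01085793]), 'finger_force': 0.0, 'opening': 0.9994599125863992}
```

View pics/top0.png

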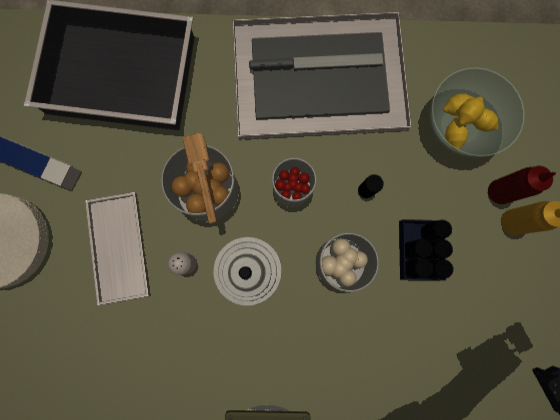

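View pics/side0.png

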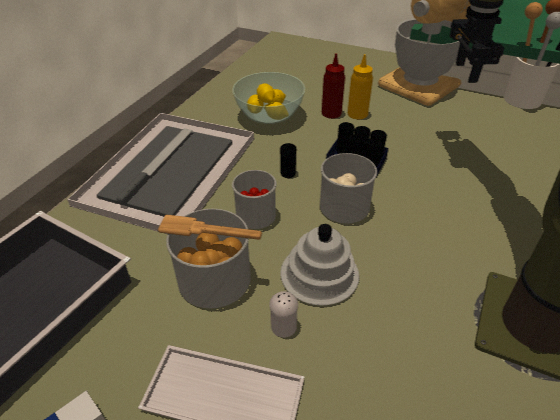

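The top view shows the large pot at (198,185) with the paddle blade towards (195,150). The small pot is at (294,182), the medium pot at (348,263), the stack at (246,272), the tray at (117,248), the shaker at (180,263) and the tin at (371,187). The side view agrees.

```bash
cat >h.py <<'E'
import numpy as np,cv2
from scipy.optimize import least_squares
def cloud(s):
    z=s["z_map"];K=s["intrinsics"];T=np.linalg.inv(s["world_to_cam"])
    v,u=np.mgrid[:z.shape[0],:z.shape[1]]
    p=np.stack([(u-K[0,2])/K[0,0]*z,(v-K[1,2])/K[1,1]*z,z],-1)
    P=p@T[:3,:3].T+T[:3,3]; P[z==0]=np.nan
    return P
def ray(s,u,v,h):
    K=s["intrinsics"];T=np.linalg.inv(s["world_to_cam"])
    d=T[:3,:3]@np.array([(u-K[0,2])/K[0,0],(v-K[1,2])/K[1,1],1]);c=T[:3,3]
    return c+d*(h-c[2])/d[2]
def circ(xy,R,c0):
    f=lambda c:np.hypot(*(xy-c).T)-R
    o=least_squares(f,c0,loss="soft_l1",f_scale=.002);return o.x,np.median(abs(f(o.x)))
def near(P,c,rad,zl,zh):
    m=(np.hypot(P[...,0]-c[0],P[...,1]-c[1])<rad)&(P[...,2]>zl)&(P[...,2]<zh);return P[m]
E
python3 - <<'E'
from h import *
for n in("top","side"):
    s=dict(np.load(n+"0.npz"));P=cloud(s)
    print(n)
    t=dict(np.load("top0.npz"))
    for nm,uv,h,R,b in(("L",(198,180),.14,.0805,.006),("S",(294,180),.11,.0505,.006),("M",(348,262),.125,.0645,.006)):
        c=ray(t,*uv,h)[:2]; q=near(P,c,R+.02,h-b,h+b-.002)
        if nm=="L": q=q[q[:,2]<h+.001]
        print(nm,c,len(q),circ(q[:,:2],R,c),q[:,2].max())
    c=ray(t,246,272,.13)[:2]
    for nm,h,R in(("l0",.0075,.0855),("l1",.0465,.0695),("l2",.0855,.0555)):
        q=near(P,c,R+.02,h-.004,h+.004);d=np.hypot(*(q[:,:2]-np.median(q[:,:2],0)).T)
        q=q[np.hypot(*(q[:,:2]-c).T)>R-.012];print(nm,len(q),circ(q[:,:2],R-.004,c))
    q=near(P,c,.04,.135,.16);print("knob",q.mean(0),q[:,2].max(),len(q), circ(q[:,:2],.010,c))
    c=ray(t,203,180,.15)[:2]
    q=near(P,c,.14,.146,.158);q2=q[:,:2]; m=q2.mean(0);e,V=np.linalg.eigh(np.cov((q2-m).T));
    a=V[:,1]*np.sign(V[0,1]);x=(q2-m)@a;y=(q2-m)@V[:,0];
    print("paddle",a,np.degrees(np.arctan2(a[1],a[0])),m+a*(x.min()+x.max())/2,np.ptp(x),np.median(q[:,2]))
    print("handle mid y",np.median(y[x<x.min()+.13]),np.median(y[x>x.max()-.05]))
    c=ray(t,117,248,.0)[:2];q=near(P,c,.17,.010,.02);r=cv2.minAreaRect((q[:,:2]*1000).astype(np.float32));print("tray",r)
    for uv,h in(((180,259),.09),((371,184),.086)):
        c=ray(t,*uv,h)[:2];q=near(P,c,.05,.03,.12);print(uv,q[:,:2].min(0),q[:,:2].max(0),q[:,2].max())
E
```

```text
top
L [0.64145136 0.16952632] 360 (array([0.64482365, 0.17103584]), np.float64(0.001432903218203746)) 0.14099151971945423
S [ 0.65347651 -0.04956667] 306 (array([ 0.65607961, -0.04889823]), np.float64(0.0013448164690973846)) 0.11377557864791488
M [ 0.46424582 -0.17349466] 438 (array([ 0.46592685, -0.17544052]), np.float64(0.0013359467806636008)) 0.12895548023344083
l0 851 (array([0.43945652, 0.05954434]), np.float64(0.0030354512190619437))
l1 672 (array([0.43875846, 0.05821233]), np.float64(0.0026449404302891777))
l2 672 (array([0.43731424, 0.0564528 ]), np.float64(0.003166513350956076))
knob [0.43731817 0.05671907 0.14640412] 0.15254382930732424 129 (array([0.43741682, 0.05670787]), np.float64(0.002420878537930977))
paddle [0.9641046  0.26552274] 15.39801611416625 [0.64595624 0.15807715] 0.20933320994175528 0.15224093822168927
handle mid y 8.17161760778981e-06 -0.0001049583456901082
tray ((481.8387451171875, 445.4002990722656), (268.9360046386719, 235.98428344726562), 11.538458824157715)
(180, 259) [0.42872609 0.18967315] [0.48257666 0.24229908] 0.10095198460552446
(371, 184) [ 0.63
[... 536 characters left out ...]
, 0.05527974]), np.float64(0.0035108443380924004))
l2 555 (array([0.43670493, 0.05483418]), np.float64(0.0034154582787857615))
knob [0.43435537 0.06026797 0.14426693] 0.14928737164356498 144 (array([0.43523827, 0.05892825]), np.float64(0.001883546782081742))
paddle [0.96172838 0.27400461] 15.902704287500432 [0.64301981 0.16060397] 0.20951250301602165 0.1511541625984797
handle mid y -0.000651269092338464 -0.0004698444571971114
tray ((510.25177001953125, 349.71527099609375), (288.8272399902344, 191.49130249023438), 25.601560592651367)
(180, 259) [0.42622679 0.1887726 ] [0.4798543  0.24361142] 0.09831148227936037
(371, 184) [ 0.6314659  -0.26508993] [ 0.67614337 -0.21936463] 0.09146961164271339
```

```bash
cat >>h.py <<'E'
from scipy.spatial.transform import Rotation as Ro
def go(x,y,z,psi=None):
    from plant import r
    s=r.get_state();R=Ro.from_quat(s["eef_rot"]);p=s["tool_pos"];M=R.as_matrix()
    cur=np.degrees(np.arctan2(M[1,0],M[0,0]))
    T=M if psi is None else Ro.from_euler("z",psi,degrees=True).as_matrix()@np.diag([1,-1,-1])
    print("t",round(s["clock"],2),"pos",p.round(4),"psi",cur.round(1),"open",round(s["opening"],3),"F",s["contact_force"].round(1),"grip",round(s["finger_force"],1))
    print(" shift",(M.T@(np.array([x,y,z])-p)*1000).round(1),"turn",np.degrees(Ro.from_matrix(M.T@T).as_rotvec()).round(1),"q",s["q"].round(2))
E
python3 - <<'E'
from h import *
t=dict(np.load("top0.npz"))
C=[ray(t,*uv,.014)[:2] for uv in((88,200),(134.5,194),(148,299),(98.5,304))];print(C,np.mean(C,0))
r=cv2.minAreaRect((np.array(C)*1000).astype(np.float32));print(r)
for n in("top","side"):
    P=cloud(dict(np.load(n+"0.npz")))
    q=near(P,(np.mean(C,0)),.16,.009,.02);q=q[q[:,1]>.29] 
    r=cv2.minAreaRect((q[:,:2]*1000).astype(np.float32));print(n,r)
go(.657,.1625,.25,15.5)
E
```

```text
[array([0.61057462, 0.47463308]), array([0.62897487, 0.35683357]), array([0.36455646, 0.30458215]), array([0.3499742 , 0.42602815])] [0.48852004 0.39051924]
((487.5655517578125, 389.607666015625), (273.02642822265625, 122.06085968017578), 10.564927101135254)
top ((492.45184326171875, 393.41400146484375), (268.9360046386719, 129.86709594726562), 11.538458824157715)
side ((490.7165222167969, 391.84210205078125), (268.5962219238281, 130.02224731445312), 11.255338668823242)
t 0.1 pos [ 0.2827 -0.5568  0.238 ] psi 26.9 open 0.999 F [ 1.1 -0.4 -0.6] grip 0.0
 shift [ 659.5 -471.9  -11.3] turn [-0.1  0.  11.4] q [ 1.13  0.69 -0.19  1.57  0.16  0.9  -0.22]
```

Emit:
{"name": "move_arm", "arguments": {
  "motion": [
    [50, -36, -10, 0, 0, 0, 0.4],
    [100, -72, -20, 0, 0, 0, 0.5],
    [150, -107, -20, 0, 0, 0, 0.5],
    [200, -143, -20, 0, 0, 5, 0.5],
    [250, -179, -20, 0, 0, 11.4, 0.5]
  ]
}}

```text
clock: 0.72
tool_pos: [0.4254, -0.2827, 0.2586]
eef_rot: [0.991, 0.133, -0.0, -0.0]
contact_force: [1.1, -0.8, -0.2]
opening: 0.506
finger_force: 0.0
```

```bash
python3 -c "
from h import *
go(.657,.1625,.25,15.5)"
```

```text
t 0.72 pos [ 0.4254 -0.2827  0.2586] psi 15.3 open 0.506 F [ 1.1 -0.8 -0.2] grip 0.0
 shift [ 340.9 -368.3    8.7] turn [-0.  -0.  -0.2] q [ 0.58  0.51 -0.12  1.88  0.09  0.75 -0.9 ]
```

Emit:
{"name": "move_arm", "arguments": {
  "motion": [
    [34, -37, 0, 0, 0, 0, 0.5],
    [75, -80, 0, 0, 0, 0, 0.5],
    [115, -125, 0, 0, 0, 0, 0.5],
    [155, -168, 0, 0, 0, 0, 0.5],
    [190, -205, 0, 0, 0, 0, 0.5]
  ]
}}

```text
clock: 1.35
tool_pos: [0.5536, -0.0337, 0.2585]
eef_rot: [0.991, 0.136, -0.0, -0.0]
contact_force: [0.8, -0.6, 0.3]
opening: 0.502
finger_force: 0.0
```

Emit:
{"name": "move_arm", "arguments": {
  "motion": [
    [34, -37, 0, 0, 0, 0, 0.5],
    [75, -80, 0, 0, 0, 0, 0.5],
    [115, -125, 0, 0, 0, 0, 0.5],
    [151, -163, 9, 0, 0, 0, 0.5],
    [151, -163, 9, 0, 0, 0, 0.5]
  ]
}}

```text
clock: 1.98
tool_pos: [0.6544, 0.1676, 0.2477]
eef_rot: [0.99, 0.139, -0.001, -0.002]
contact_force: [0.5, -0.2, -1.4]
opening: 0.498
finger_force: 0.0
```

```bash
python3 - <<'E'
from h import *
from plant import eyes
s=eyes.snapshot("wrist");cv2.imwrite("pics/w1.png",s["frame"][:,:,::-1]);P=cloud(s)
q=near(P,(.645,.159),.14,.144,.16);q2=q[:,:2];m=q2.mean(0);e,V=np.linalg.eigh(np.cov((q2-m).T))
a=V[:,1]*np.sign(V[0,1]);x=(q2-m)@a;print(len(q),np.degrees(np.arctan2(a[1],a[0])),m+a*(x.min()+x.max())/2,np.ptp(x),np.median(q[:,2]))
h=q2[(abs(q2[:,0]-.657)<.012)];print(h.min(0),h.max(0))
go(.657,.1625,.141,15.5)
E
```

```text
12029 15.356158086555975 [0.66089264 0.16322925] 0.1773537465766952 0.15170594963833883
[0.64500117 0.14816958] [0.668995   0.18208304]
t 2.02 pos [0.6543 0.1637 0.2482] psi 15.7 open 0.502 F [-0.8 -1.4 -0.4] grip 0.0
 shift [  2.5   1.9 107.2] turn [-0.   0.1  0.2] q [-0.27  0.75 -0.08  1.39  0.06  1.01 -1.66]
```

View pics/w1.png

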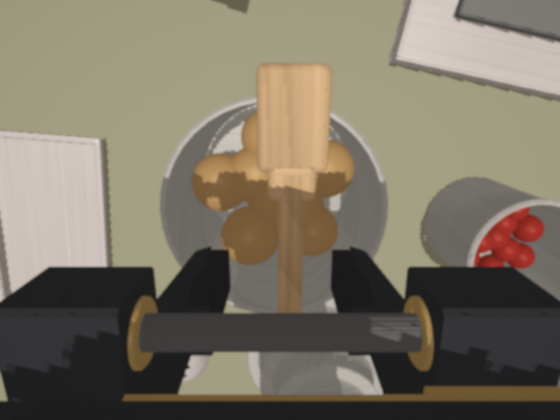

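The wrist view shows the handle centred between the fingers (x about 290) and the blade ahead. I'm going down to grip it.

Emit:
{"name": "move_arm", "arguments": {
  "motion": [
    [2.5, 2, 30, 0, 0, 0, 0.5],
    [2.5, 2, 60, 0, 0, 0, 0.5],
    [2.5, 2, 90, 0, 0, 0, 0.5],
    [2.5, 2, 107, 0, 0, 0, 0.5],
    [2.5, 2, 107, 0, 0, 0, 0.5]
  ],
  "newtons": 20
}}

```text
clock: 2.65
tool_pos: [0.6571, 0.1586, 0.1418]
eef_rot: [0.991, 0.134, -0.001, 0.001]
contact_force: [0.1, -0.2, -0.3]
opening: 0.498
finger_force: 0.0
```

Emit:
{"name": "move_arm", "arguments": {
  "motion": [
    [0, 0, 0, 0, 0, 0, 0.7],
    [0, 0, 0, 0, 0, 0, 0.9],
    [0, 0, 0, 0, 0, 0, 1],
    [0, 0, 0, 0, 0, 0, 1],
    [0, 0, 0, 0, 0, 0, 1]
  ]
}}

```text
clock: 3.28
tool_pos: [0.6584, 0.1603, 0.1437]
eef_rot: [0.991, 0.135, 0.001, -0.0]
contact_force: [-0.3, -0.6, 6.0]
opening: 0.2
finger_force: 20.0
```

Emit:
{"name": "move_arm", "arguments": {
  "motion": [
    [0, 0, -10, 0, 0, 0, 1],
    [0, 0, -30, 0, 0, 0, 1],
    [0, 0, -55, 0, 0, 0, 1],
    [0, 0, -70, 0, 0, 0, 1],
    [0, 0, -70, 0, 0, 0, 1]
  ]
}}

```text
clock: 3.9
tool_pos: [0.6585, 0.1602, 0.2138]
eef_rot: [0.991, 0.135, 0.001, -0.0]
contact_force: [-0.4, -0.2, -1.0]
opening: 0.2
finger_force: 20.0
```

```bash
python3 - <<'E'
from h import *
from plant import eyes
s=eyes.snapshot("side");cv2.imwrite("pics/s2.png",s["frame"][:,:,::-1])
s=eyes.snapshot("wrist");P=cloud(s)
q=near(P,(.70,.17),.1,.18,.25);print(len(q),q.min(0),q.max(0),np.median(q[:,2]))
go(.50,.395,.15,11.2)
E
```

```text
32859 [0.60149122 0.13784359 0.21265373] [0.75071562 0.20715958 0.24999973] 0.22072644635731334
t 4.0 pos [0.6574 0.1599 0.212 ] psi 15.5 open 0.197 F [-0.2  0.  -0.3] grip 20.0
 shift [ -88.6 -268.7   62.1] turn [0.  0.1 4.3] q [-0.27  0.79 -0.07  1.42  0.07  0.94 -1.66]
```

View pics/s2.png

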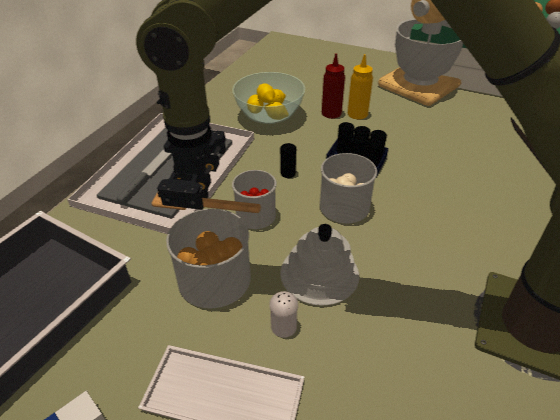

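The paddle is held level, just above the large pot. I'm carrying it to the tray.

Emit:
{"name": "move_arm", "arguments": {
  "motion": [
    [-12, -35, 0, 0, 0, 0, 1],
    [-28, -80, 0, 0, 0, 0, 1],
    [-46, -135, 0, 0, 0, 2, 1],
    [-64, -190, 0, 0, 0, 4, 1],
    [-76, -230, 0, 0, 0, 4.3, 1]
  ]
}}

```text
clock: 4.62
tool_pos: [0.5202, 0.3638, 0.2114]
eef_rot: [0.995, 0.099, -0.001, 0.0]
contact_force: [0.6, 0.5, -0.6]
opening: 0.201
finger_force: 20.0
```

Emit:
{"name": "move_arm", "arguments": {
  "motion": [
    [-10, -38, 10, 0, 0, 0, 1],
    [-10, -38, 40, 0, 0, 0, 1],
    [-10, -38, 80, 0, 0, 0, 1],
    [-10, -38, 110, 0, 0, 0, 1],
    [-10, -38, 110, 0, 0, 0, 1]
  ]
}}

```text
clock: 5.25
tool_pos: [0.5037, 0.3949, 0.0994]
eef_rot: [0.995, 0.098, -0.003, 0.002]
contact_force: [0.6, -0.7, -1.0]
opening: 0.199
finger_force: 20.0
```

```bash
python3 - <<'E'
from h import *
from plant import eyes
s=eyes.snapshot("wrist");cv2.imwrite("pics/w3.png",s["frame"][:,:,::-1])
go(.503,.3945,.008,11.2)
E
```

```text
t 5.3 pos [0.5051 0.3959 0.1014] psi 11.2 open 0.205 F [-0.2  0.3 -0.9] grip 20.0
 shift [-2.   0.8 93.4] turn [0.1 0.2 0. ] q [-0.73  0.88 -0.02  1.62  0.03  0.64 -2.13]
```

View pics/w3.png

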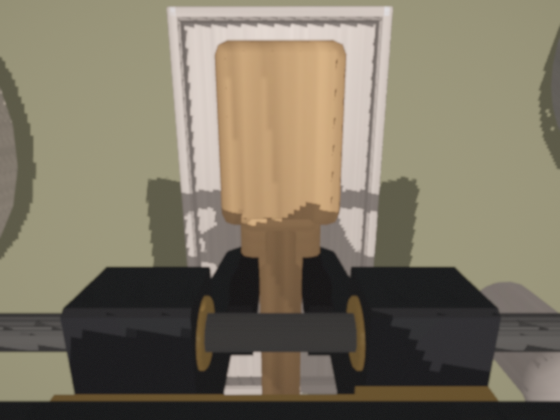

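The paddle is centred over the tray and parallel to it, so I'm lowering it.

Emit:
{"name": "move_arm", "arguments": {
  "motion": [
    [-2, 1, 35, 0, 0, 0, 1],
    [-2, 1, 65, 0, 0, 0, 1],
    [-2, 1, 82, 0, 0, 0, 1],
    [-2, 1, 90, 0, 0, 0, 1],
    [-2, 1, 92, 0, 0, 0, 1]
  ]
}}

```text
clock: 5.92
tool_pos: [0.5046, 0.3956, 0.0112]
eef_rot: [0.995, 0.098, 0.0, -0.0]
contact_force: [0.1, -0.2, -1.2]
opening: 0.198
finger_force: 20.0
```

```bash
python3 -c "
from h import *
go(.503,.3945,.0075,11.2)"
```

```text
t 5.92 pos [0.5046 0.3956 0.0112] psi 11.2 open 0.198 F [ 0.1 -0.2 -1.2] grip 20.0
 shift [-1.8  0.8  3.7] turn [-0.  -0.1  0. ] q [-0.73  1.02 -0.02  1.64  0.03  0.48 -2.14]
```

Emit:
{"name": "move_arm", "arguments": {
  "motion": [
    [0, 0, 2, 0, 0, 0, 1],
    [0, 0, 3.5, 0, 0, 0, 1],
    [0, 0, 3.5, 0, 0, 0, 0.7],
    [0, 0, 3.5, 0, 0, 0, 0.55],
    [0, 0, 3.5, 0, 0, 0, 0.5]
  ]
}}

```text
clock: 6.55
tool_pos: [0.5043, 0.3954, 0.0074]
eef_rot: [0.995, 0.098, 0.0, -0.0]
contact_force: [-0.2, -0.0, -0.0]
opening: 0.49
finger_force: 0.0
```

Emit:
{"name": "move_arm", "arguments": {
  "motion": [
    [0, 0, -20, 0, 0, 0, 0.5],
    [0, 0, -60, 0, 0, 0, 0.5],
    [0, 0, -120, 0, 0, 0, 0.5],
    [0, 0, -180, 0, 0, 0, 0.5],
    [0, 0, -210, 0, 0, 0, 0.5]
  ]
}}

```text
clock: 7.18
tool_pos: [0.5055, 0.3962, 0.2227]
eef_rot: [0.995, 0.098, 0.003, -0.002]
contact_force: [0.2, 0.3, -0.4]
opening: 0.499
finger_force: 0.0
```

```bash
python3 - <<'E'
from h import *
from plant import eyes
s=eyes.snapshot("wrist");P=cloud(s)
# orange-ish pixels = paddle
f=s["frame"].astype(int);m=(f[...,0]-f[...,2]>40)&(np.hypot(P[...,0]-.5,P[...,1]-.39)<.15)&(P[...,2]<.05)
q=P[m];print(len(q),q.min(0),q.max(0),np.median(q[:,2]),np.percentile(q[:,2],[5,95]))
go(.437,.057,.24,11.2)
E
```

```text
5968 [0.38304443 0.36759083 0.00205633] [0.59634532 0.43569156 0.01757285] 0.014741103530147098 [0.0129714  0.01607023]
t 7.22 pos [0.5068 0.3973 0.2256] psi 11.2 open 0.498 F [1.  0.5 1.5] grip 0.0
 shift [-134.3  320.2  -17.7] turn [-0.3 -0.6 -0. ] q [-0.73  0.72 -0.02  1.54  0.02  0.87 -2.13]
```

The paddle lies flat in the tray, its top at 14.7 mm. Next is the small lid.

Emit:
{"name": "move_arm", "arguments": {
  "motion": [
    [-20, 48, -5, 0, 0, 0, 0.4],
    [-44, 104, -5, 0, 0, 0, 0.3],
    [-68, 160, -5, 0, 0, 0, 0.3],
    [-92, 216, -5, 0, 0, 0, 0.3],
    [-112, 268, -5, 0, 0, 0, 0.3]
  ]
}}

```text
clock: 7.85
tool_pos: [0.4458, 0.1084, 0.2231]
eef_rot: [0.995, 0.098, 0.001, 0.0]
contact_force: [0.4, -0.5, -0.1]
opening: 0.7
finger_force: 0.0
```

Emit:
{"name": "move_arm", "arguments": {
  "motion": [
    [-22, 50, 0, 0, 0, 0, 0.3],
    [-22, 52, 10, 0, 0, 0, 0.3],
    [-22, 52, 30, 0, 0, 0, 0.3],
    [-22, 52, 40, 0, 0, 0, 0.3],
    [-22, 52, 40, 0, 0, 0, 0.3]
  ]
}}

```text
clock: 8.48
tool_pos: [0.4348, 0.0561, 0.1819]
eef_rot: [0.995, 0.098, -0.0, -0.0]
contact_force: [-0.4, 0.1, 0.2]
opening: 0.701
finger_force: 0.0
```

```bash
cat >>h.py <<'E'
def wr(name,c,zt):
    from plant import eyes
    s=eyes.snapshot("wrist");cv2.imwrite(f"pics/{name}.png",s["frame"][:,:,::-1]);P=cloud(s)
    q=near(P,c,.03,zt-.005,zt+.006)
    if len(q): print("knobtop",len(q),q.mean(0),q.min(0),q.max(0))
    return s,P
E
python3 - <<'E'
from h import *
wr("w4",(.437,.0565),.147)
go(.437,.0565,.121,11.2)
E
```

```text
knobtop 2005 [0.43779569 0.05744049 0.14634658] [0.42278184 0.04345089 0.14204433] [0.45040218 0.07088795 0.14878117]
t 8.53 pos [0.4351 0.056  0.1823] psi 11.3 open 0.7 F [-0.1 -0.  -0.5] grip 0.0
 shift [ 2.  -0.1 61.3] turn [-0.   0.   0.1] q [-0.19  0.56 -0.06  2.17  0.08  0.41 -1.69]
```

View pics/w4.png

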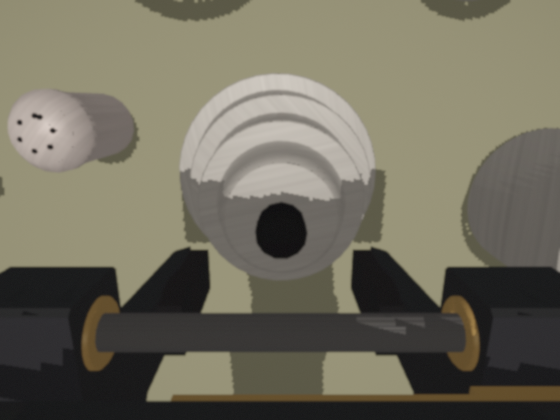

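The knob is centred at (281,230) between the fingers. I'm going down to grip it.

Emit:
{"name": "move_arm", "arguments": {
  "motion": [
    [2, -1, 25, 0, 0, 0, 0.3],
    [2, -1, 50, 0, 0, 0, 0.3],
    [2, -1, 61, 0, 0, 0, 0.3],
    [2, -1, 61, 0, 0, 0, 0.7],
    [2, -1, 61, 0, 0, 0, 1]
  ],
  "newtons": 25
}}

```text
clock: 9.15
tool_pos: [0.4373, 0.0568, 0.1219]
eef_rot: [0.995, 0.098, 0.001, -0.0]
contact_force: [-0.4, 0.6, 0.2]
opening: 0.496
finger_force: 0.0
```

Emit:
{"name": "move_arm", "arguments": {
  "motion": [
    [0, 0, 0, 0, 0, 0, 1],
    [0, 0, -5, 0, 0, 0, 1],
    [0, 0, -25, 0, 0, 0, 1],
    [0, 0, -55, 0, 0, 0, 1],
    [0, 0, -90, 0, 0, 0, 1]
  ]
}}

```text
clock: 9.78
tool_pos: [0.4362, 0.0565, 0.2123]
eef_rot: [0.995, 0.098, -0.0, 0.0]
contact_force: [0.9, -0.1, -1.1]
opening: 0.307
finger_force: 25.0
```

```bash
python3 - <<'E'
from h import *
go(.655,-.0487,.22,11.2)
E
```

```text
t 9.78 pos [0.4362 0.0565 0.2123] psi 11.2 open 0.307 F [ 0.9 -0.1 -1.1] grip 25.0
 shift [194.1 145.8  -7.9] turn [0.  0.1 0. ] q [-0.18  0.5  -0.07  2.13  0.07  0.51 -1.69]
```

Emit:
{"name": "move_arm", "arguments": {
  "motion": [
    [30, 22, 0, 0, 0, 0, 1],
    [70, 52, 0, 0, 0, 0, 1],
    [110, 82, 0, 0, 0, 0, 1],
    [150, 112, 0, 0, 0, 0, 1],
    [180, 134, 0, 0, 0, 0, 1]
  ]
}}

```text
clock: 10.4
tool_pos: [0.6407, -0.0413, 0.2116]
eef_rot: [0.995, 0.097, 0.0, 0.0]
contact_force: [-0.1, -1.0, -1.5]
opening: 0.31
finger_force: 25.0
```

Emit:
{"name": "move_arm", "arguments": {
  "motion": [
    [14, 12, 0, 0, 0, 0, 1],
    [14, 12, 0, 0, 0, 0, 1]
  ]
}}

```text
clock: 10.65
tool_pos: [0.6557, -0.0499, 0.2111]
eef_rot: [0.995, 0.097, -0.0, 0.0]
contact_force: [-0.5, 0.8, -1.5]
opening: 0.308
finger_force: 25.0
```

```bash
python3 - <<'E'
from h import *
from plant import eyes
s=eyes.snapshot("side");cv2.imwrite("pics/s5.png",cv2.resize(s["frame"][60:360,100:460,::-1],(720,600)));P=cloud(s)
q=near(P,(.655,-.049),.07,.15,.24);print(len(q),q.min(0),q.max(0))
t=eyes.snapshot("top");np.savez("top5.npz",**t);P=cloud(t)
q=near(P,(.4375,.057),.03,.10,.116);print("medknob top",q.mean(0),len(q),q.max(0),q.min(0))
w,P=wr("w5",(0,0),0)
q=near(P,(.655,-.049),.07,.104,.114);print("pot rim wrist",len(q),circ(q[:,:2],.0505,(.655,-.049)))
go(.655,-.0487,.147,11.2)
E
```

```text
1310 [ 0.59852151 -0.10166516  0.16876815] [0.71051522 0.00820767 0.23882701]
medknob top [0.44014064 0.05759469 0.10759001] 117 [0.45291915 0.07039844 0.11190575] [0.42781887 0.04505766 0.10232257]
pot rim wrist 291 (array([ 0.65750257, -0.04883641]), np.float64(0.0006330352430132941))
t 10.8 pos [ 0.6542 -0.0479  0.2112] psi 11.3 open 0.305 F [-0.3  0.7 -1.7] grip 25.0
 shift [ 0.7  1.  64.2] turn [-0.   0.1  0.1] q [ 0.05  0.76 -0.09  1.49  0.08  0.89 -1.44]
```

View pics/s5.png

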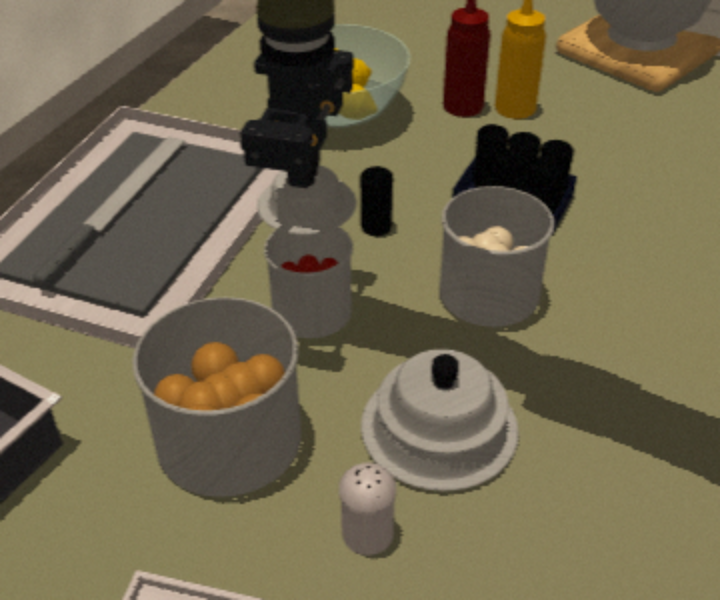

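The small lid hangs level above the small pot, and the medium lid's knob is now visible. I'm lowering the small lid.

Emit:
{"name": "move_arm", "arguments": {
  "motion": [
    [1.5, 1, 25, 0, 0, 0, 1],
    [1.5, 1, 45, 0, 0, 0, 1],
    [1.5, 1, 56, 0, 0, 0, 1],
    [1.5, 1, 62, 0, 0, 0, 1],
    [1.5, 1, 64, 0, 0, 0, 1]
  ]
}}

```text
clock: 11.42
tool_pos: [0.6567, -0.0491, 0.1499]
eef_rot: [0.995, 0.098, -0.0, 0.0]
contact_force: [-8.5, 0.6, 21.8]
opening: 0.306
finger_force: 25.0
```

Emit:
{"name": "move_arm", "arguments": {
  "motion": [
    [0, 0, 1, 0, 0, 0, 1]
  ]
}}

```text
clock: 11.55
tool_pos: [0.6568, -0.0492, 0.15]
eef_rot: [0.995, 0.098, 0.0, 0.0]
contact_force: [-8.7, 1.7, 22.8]
opening: 0.312
finger_force: 25.0
```

Emit:
{"name": "move_arm", "arguments": {
  "motion": [
    [0, 0, -2, 0, 0, 0, 1],
    [0, 0, -2, 0, 0, 0, 0.7],
    [0, 0, -2, 0, 0, 0, 0.3],
    [0, 0, -2, 0, 0, 0, 0.3],
    [0, 0, -20, 0, 0, 0, 0.3]
  ]
}}

```text
clock: 12.18
tool_pos: [0.6559, -0.0494, 0.1653]
eef_rot: [0.995, 0.098, -0.002, -0.0]
contact_force: [0.1, -0.3, -0.9]
opening: 0.63
finger_force: 0.0
```

Emit:
{"name": "move_arm", "arguments": {
  "motion": [
    [0, 0, -40, 0, 0, 0, 0.3],
    [0, 0, -80, 0, 0, 0, 0.3],
    [-60, 0, -80, 0, 0, 0, 0.3],
    [-100, 0, -80, 0, 0, 0, 0.3],
    [-100, 0, -80, 0, 0, 0, 0.3]
  ]
}}

```text
clock: 12.8
tool_pos: [0.5563, -0.0703, 0.2475]
eef_rot: [0.995, 0.097, -0.001, 0.0]
contact_force: [0.9, 1.1, 0.2]
opening: 0.703
finger_force: 0.0
```

```bash
cat >>h.py <<'E'
def seat(P,c,Rf,h):
    "flat top plane & flange heights: h = pot height"
    q=near(P,c,.06,h+.022,h+.042); d=np.hypot(*(q[:,:2]-c).T)
    q=q[(d>.018)]; t=near(P,c,.03,h+.05,h+.075); print("knob",t.mean(0) if len(t) else None,t[:,2].max() if len(t) else None)
    zs=q[q[:,2]>np.percentile(q[:,2],60)];A=np.c_[zs[:,:2]-c,np.ones(len(zs))];k=np.linalg.lstsq(A,zs[:,2],rcond=None)[0];print("top plane tilt deg",np.degrees(k[:2]).round(2),"z",k[2].round(4),"want",h+.033,len(zs))
    f=near(P,c,Rf+.005,h-.006,h+.012);d=np.hypot(*(f[:,:2]-c).T);f=f[d>Rf-.014]
    a=np.degrees(np.arctan2(f[:,1]-c[1],f[:,0]-c[0]))
    print("flange z by angle",[(int(x),round(float(np.median(f[(a>=x)&(a<x+45),2])),4)) for x in range(-180,180,45) if ((a>=x)&(a<x+45)).sum()>5], "want",h+.003)
    print("flange circle",circ(f[:,:2],Rf-.005,c))
E
python3 - <<'E'
from h import *
from plant import eyes
for n in("top","side"):
    s=eyes.snapshot(n);cv2.imwrite(f"pics/{n}6.png",s["frame"][:,:,::-1]);P=cloud(s);print(n)
    seat(P,np.array([.656,-.049]),.057,.11)
    q=near(P,(.4375,.057),.03,.10,.116);print("medknob top",q.mean(0),len(q))
s=eyes.snapshot("side");cv2.imwrite("pics/s6c.png",cv2.resize(s["frame"][140:260,200:360,::-1],(800,600),interpolation=cv2.INTER_CUBIC))
go(.439,.0575,.2,11.2)
E
```

```text
top
knob [ 0.65741025 -0.03556131  0.17005737] 0.1725153768673917
top plane tilt deg [ 0.04 -0.59] z 0.1446 want 0.14300000000000002 94
flange z by angle [(0, 0.113), (45, 0.1134), (90, 0.1133)] want 0.113
flange circle (array([ 0.65760141, -0.05066224]), np.float64(0.003472472417863068))
medknob top [0.4401413  0.05756913 0.10792327] 117
side
knob [ 0.6538705  -0.04441008  0.16969604] 0.17539076521653363
top plane tilt deg [ 0.05 -0.12] z 0.1435 want 0.14300000000000002 171
flange z by angle [(-180, 0.1129), (-135, 0.1136), (-45, 0.1129), (0, 0.1125), (45, 0.1129), (90, 0.1123), (135, 0.1124)] want 0.113
flange circle (array([ 0.65658498, -0.05024869]), np.float64(0.0031565308377569518))
medknob top [0.43743362 0.06036967 0.10646568] 121
t 12.95 pos [ 0.5608 -0.0685  0.2471] psi 11.2 open 0.696 F [0.7 0.2 0.5] grip 0.0
 shift [ -95.  -147.3   46.8] turn [ 0.  -0.2  0. ] q [ 0.1   0.59 -0.11  1.75  0.08  0.8  -1.41]
```

View pics/s6c.png

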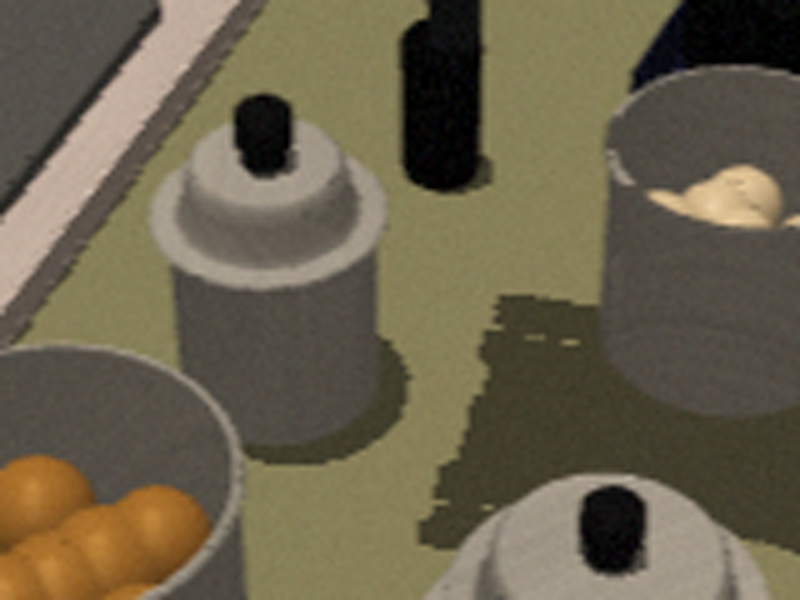

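The small lid is seated level, with its flange at 113 mm all round. Medium lid next.

Emit:
{"name": "move_arm", "arguments": {
  "motion": [
    [-25, -38, 0, 0, 0, 0, 0.3],
    [-55, -85, 10, 0, 0, 0, 0.3],
    [-85, -130, 40, 0, 0, 0, 0.3],
    [-95, -148, 90, 0, 0, 0, 0.3],
    [-95, -148, 100, 0, 0, 0, 0.3]
  ]
}}

```text
clock: 13.58
tool_pos: [0.4362, 0.0596, 0.1444]
eef_rot: [0.995, 0.1, -0.002, -0.0]
contact_force: [0.4, -0.5, 0.9]
opening: 0.701
finger_force: 0.0
```

```bash
python3 - <<'E'
from h import *
wr("w7",(.439,.0575),.108)
go(.439,.058,.082,11.2)
E
```

```text
knobtop 1988 [0.440277   0.05853601 0.10734967] [0.42565228 0.04461877 0.10300476] [0.45307658 0.0718823  0.10986027]
t 13.62 pos [0.4375 0.0584 0.1445] psi 11.3 open 0.703 F [ 0.5  0.1 -1.4] grip 0.0
 shift [ 1.5  0.7 62.5] turn [0.  0.1 0.1] q [-0.2   0.64 -0.06  2.2   0.11  0.31 -1.72]
```

Emit:
{"name": "move_arm", "arguments": {
  "motion": [
    [2, 0, 25, 0, 0, 0, 0.3],
    [2, 0, 50, 0, 0, 0, 0.3],
    [2, 0, 62, 0, 0, 0, 0.3],
    [2, 0, 62, 0, 0, 0, 0.7],
    [2, 0, 62, 0, 0, 0, 1]
  ],
  "newtons": 25
}}

```text
clock: 14.25
tool_pos: [0.44, 0.058, 0.085]
eef_rot: [0.995, 0.097, 0.001, 0.0]
contact_force: [0.1, -0.5, -0.4]
opening: 0.494
finger_force: 0.0
```

Emit:
{"name": "move_arm", "arguments": {
  "motion": [
    [0, 0, 0, 0, 0, 0, 1],
    [0, 0, 0, 0, 0, 0, 1],
    [0, 0, -10, 0, 0, 0, 1],
    [0, 0, -30, 0, 0, 0, 1],
    [0, 0, -60, 0, 0, 0, 1]
  ]
}}

```text
clock: 14.88
tool_pos: [0.4383, 0.0581, 0.1448]
eef_rot: [0.995, 0.098, -0.001, 0.0]
contact_force: [0.4, -0.0, -2.2]
opening: 0.311
finger_force: 25.0
```

Emit:
{"name": "move_arm", "arguments": {
  "motion": [
    [0, 0, -40, 0, 0, 0, 1],
    [0, 0, -80, 0, 0, 0, 1],
    [0, 30, -90, 0, 0, 0, 1],
    [0, 60, -90, 0, 0, 0, 1],
    [0, 60, -90, 0, 0, 0, 1]
  ]
}}

```text
clock: 15.5
tool_pos: [0.4503, -0.0032, 0.2348]
eef_rot: [0.995, 0.095, 0.0, 0.001]
contact_force: [-0.9, 1.4, -1.0]
opening: 0.31
finger_force: 25.0
```

```bash
python3 - <<'E'
from h import *
go(.465,-.1755,.23,11.2)
E
```

```text
t 15.5 pos [ 0.4503 -0.0032  0.2348] psi 10.9 open 0.31 F [-0.9  1.4 -1. ] grip 25.0
 shift [-18.3 172.    5. ] turn [ 0.1  0.  -0.3] q [-0.02  0.47 -0.11  2.08  0.09  0.59 -1.57]
```

Emit:
{"name": "move_arm", "arguments": {
  "motion": [
    [-3, 30, 0, 0, 0, 0, 1],
    [-8, 75, 0, 0, 0, 0, 1],
    [-13, 120, 0, 0, 0, 0, 1],
    [-17, 155, 0, 0, 0, 0, 1],
    [-18, 172, 5, 0, 0, 0, 1]
  ]
}}

```text
clock: 16.12
tool_pos: [0.4664, -0.1739, 0.2293]
eef_rot: [0.995, 0.097, 0.0, 0.0]
contact_force: [-0.1, -0.5, -3.2]
opening: 0.309
finger_force: 25.0
```

Emit:
{"name": "move_arm", "arguments": {
  "motion": [
    [0, 0, 0, 0, 0, 0, 1]
  ]
}}

```text
clock: 16.25
tool_pos: [0.4661, -0.1725, 0.2287]
eef_rot: [0.995, 0.097, -0.001, -0.0]
contact_force: [-0.4, 0.6, -1.8]
opening: 0.306
finger_force: 25.0
```

```bash
python3 - <<'E'
from h import *
from plant import eyes
s=eyes.snapshot("side");P=cloud(s)
q=near(P,(.465,-.1755),.085,.165,.22);print("lid",len(q),q.min(0),q.max(0))
w,P=wr("w8",(0,0),0)
q=near(P,(.465,-.1755),.08,.119,.128);print("rim wrist",len(q),circ(q[:,:2],.0645,(.465,-.1755)))
go(.465,-.1755,.162,11.2)
E
```

```text
lid 1133 [ 0.39520272 -0.22948113  0.1876393 ] [ 0.53459931 -0.10122177  0.21999048]
rim wrist 0 (array([ 0.465 , -0.1755]), np.float64(nan))
t 16.35 pos [ 0.4664 -0.1707  0.229 ] psi 11.4 open 0.312 F [-0.  -0.6 -1.6] grip 25.0
 shift [-2.3  4.6 67. ] turn [-0.1  0.   0.2] q [ 0.35  0.54 -0.13  1.96  0.11  0.65 -1.23]
  return _methods._mean(a, axis=axis, dtype=dtype,
  ret = ret.dtype.type(ret / rcount)
```

Emit:
{"name": "move_arm", "arguments": {
  "motion": [
    [-1, 3, 25, 0, 0, 0, 1],
    [-1, 3, 45, 0, 0, 0, 1],
    [-1, 3, 57, 0, 0, 0, 1],
    [-1, 3, 63, 0, 0, 0, 1],
    [-1, 3, 65, 0, 0, 0, 1]
  ]
}}

```text
clock: 16.98
tool_pos: [0.4662, -0.1751, 0.1648]
eef_rot: [0.995, 0.098, -0.0, -0.0]
contact_force: [-3.5, 2.4, 15.7]
opening: 0.307
finger_force: 25.0
```

```bash
python3 - <<'E'
from h import *
go(.465,-.1755,.162,11.2)
E
```

```text
t 16.98 pos [ 0.4662 -0.1751  0.1648] psi 11.3 open 0.307 F [-3.5  2.4 15.7] grip 25.0
 shift [-1.2  0.1  2.8] turn [-0.  -0.   0.1] q [ 0.34  0.64 -0.11  2.02  0.14  0.49 -1.25]
```

Emit:
{"name": "move_arm", "arguments": {
  "motion": [
    [0, 0, -1, 0, 0, 0, 1],
    [0, 0, -1, 0, 0, 0, 0.7],
    [0, 0, -1, 0, 0, 0, 0.3],
    [0, 0, -1, 0, 0, 0, 0.3],
    [0, 0, -20, 0, 0, 0, 0.3]
  ]
}}

```text
clock: 17.6
tool_pos: [0.4653, -0.1758, 0.1836]
eef_rot: [0.995, 0.098, -0.001, -0.0]
contact_force: [0.7, 0.2, 0.1]
opening: 0.622
finger_force: 0.0
```

Emit:
{"name": "move_arm", "arguments": {
  "motion": [
    [0, 0, -40, 0, 0, 0, 0.3],
    [0, 0, -70, 0, 0, 0, 0.3],
    [0, -50, -70, 0, 0, 0, 0.3],
    [0, -100, -70, 0, 0, 0, 0.3],
    [0, -130, -70, 0, 0, 0, 0.3]
  ]
}}

```text
clock: 18.23
tool_pos: [0.4402, -0.0462, 0.2545]
eef_rot: [0.995, 0.099, 0.0, -0.0]
contact_force: [-0.4, 0.6, 0.5]
opening: 0.702
finger_force: 0.0
```

```bash
python3 - <<'E'
from h import *
from plant import eyes
for n in("top","side"):
    s=eyes.snapshot(n);P=cloud(s);print(n)
    seat(P,np.array([.466,-.1755]),.071,.125)
    q=near(P,(.44,.058),.03,.06,.077);print("largeknob top",q.mean(0) if len(q) else 0,len(q))
cv2.imwrite("pics/s9.png",cv2.resize(s["frame"][100:340,200:400,::-1],(500,600)))
go(.44,.058,.14,11.2)
E
```

```text
top
knob [ 0.4692306  -0.18168261  0.18760488] 0.19034945201925224
top plane tilt deg [-0.13  0.04] z 0.1592 want 0.158 256
flange z by angle [(-180, 0.128), (-135, 0.1277), (-90, 0.128), (-45, 0.1283), (0, 0.1285)] want 0.128
flange circle (array([ 0.46593822, -0.17333732]), np.float64(0.003223787397951587))
largeknob top 0 0
side
knob None None
top plane tilt deg [0.13 0.02] z 0.1587 want 0.158 230
flange z by angle [(-180, 0.128), (-135, 0.1282), (-45, 0.1277), (0, 0.1279), (45, 0.1279), (90, 0.1279), (135, 0.1278)] want 0.128
flange circle (array([ 0.46579808, -0.17735413]), np.float64(0.0032370147169174038))
largeknob top [0.43752692 0.06317926 0.06749524] 115
t 18.32 pos [ 0.4403 -0.0451  0.2545] psi 11.6 open 0.7 F [ 0.7  0.2 -0.1] grip 0.0
 shift [  20.4 -100.9  114.6] turn [-0.1 -0.   0.4] q [ 0.09  0.43 -0.14  2.07  0.09  0.64 -1.48]
```

View pics/s9.png

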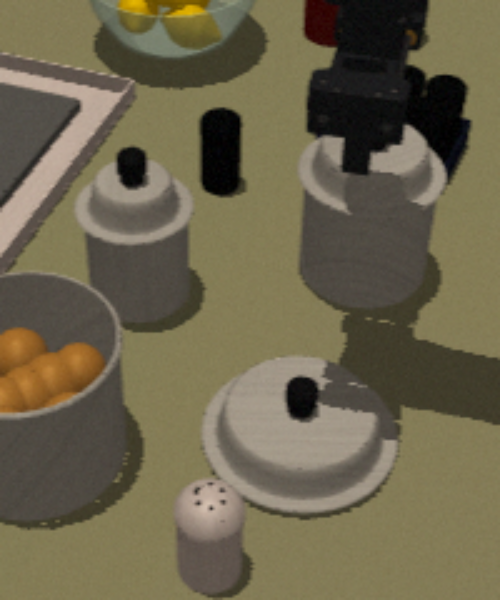

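The medium lid is seated level at 128 mm. Now for the large lid.

Emit:
{"name": "move_arm", "arguments": {
  "motion": [
    [7, -35, 20, 0, 0, 0, 0.3],
    [14, -75, 60, 0, 0, 0, 0.3],
    [20, -104, 110, 0, 0, 0, 0.3],
    [20, -104, 150, 0, 0, 0, 0.3],
    [20, -104, 150, 0, 0, 0, 0.3]
  ]
}}

```text
clock: 18.95
tool_pos: [0.439, 0.0563, 0.1022]
eef_rot: [0.995, 0.098, -0.003, 0.001]
contact_force: [0.2, -0.0, 0.2]
opening: 0.7
finger_force: 0.0
```

```bash
python3 - <<'E'
from h import *
wr("w10",(.4395,.061),.069)
go(.4395,.061,.043,11.2)
E
```

```text
knobtop 2038 [0.44094974 0.06120972 0.0683368 ] [0.42578495 0.04724304 0.06400269] [0.45357234 0.07469133 0.07083769]
t 19.0 pos [0.44   0.0562 0.1038] psi 11.1 open 0.699 F [-0.7 -0.8  0.5] grip 0.0
 shift [ 0.6 -4.9 60.8] turn [ 0.1  0.1 -0.1] q [-0.2   0.73 -0.04  2.22  0.15  0.2  -1.76]
```

Emit:
{"name": "move_arm", "arguments": {
  "motion": [
    [1, -5, 15, 0, 0, 0, 0.3],
    [1, -5, 45, 0, 0, 0, 0.3],
    [1, -5, 60, 0, 0, 0, 0.3],
    [1, -5, 60, 0, 0, 0, 0.7],
    [1, -5, 60, 0, 0, 0, 1]
  ],
  "newtons": 25
}}

```text
clock: 19.62
tool_pos: [0.4414, 0.062, 0.0457]
eef_rot: [0.995, 0.097, 0.001, -0.0]
contact_force: [-0.3, -0.2, 0.3]
opening: 0.5
finger_force: 0.0
```

Emit:
{"name": "move_arm", "arguments": {
  "motion": [
    [0, 0, 0, 0, 0, 0, 1],
    [0, 0, 0, 0, 0, 0, 1],
    [0, 0, -10, 0, 0, 0, 1],
    [0, 0, -30, 0, 0, 0, 1],
    [0, 0, -60, 0, 0, 0, 1]
  ]
}}

```text
clock: 20.25
tool_pos: [0.4393, 0.0627, 0.1046]
eef_rot: [0.995, 0.098, -0.001, 0.0]
contact_force: [0.7, -0.8, -3.4]
opening: 0.311
finger_force: 25.0
```

Emit:
{"name": "move_arm", "arguments": {
  "motion": [
    [0, 0, -35, 0, 0, 0, 1],
    [0, 0, -75, 0, 0, 0, 1],
    [0, 0, -115, 0, 0, 0, 1],
    [0, 0, -140, 0, 0, 0, 1],
    [0, 0, -140, 0, 0, 0, 1]
  ]
}}

```text
clock: 20.88
tool_pos: [0.4406, 0.0627, 0.2457]
eef_rot: [0.995, 0.098, 0.002, -0.0]
contact_force: [-0.1, -0.1, -4.7]
opening: 0.309
finger_force: 25.0
```

```bash
python3 - <<'E'
from h import *
go(.644,.1715,.245,11.2)
E
```

```text
t 20.88 pos [0.4406 0.0627 0.2457] psi 11.2 open 0.309 F [-0.1 -0.1 -4.7] grip 25.0
 shift [220.7 -67.1   1.5] turn [-0.  -0.2  0. ] q [-0.15  0.45 -0.13  2.08  0.1   0.61 -1.73]
```

Emit:
{"name": "move_arm", "arguments": {
  "motion": [
    [30, -9, 0, 0, 0, 0, 1],
    [75, -23, 0, 0, 0, 0, 1],
    [125, -38, 0, 0, 0, 0, 1],
    [170, -52, 0, 0, 0, 0, 1],
    [205, -62, 0, 0, 0, 0, 1]
  ]
}}

```text
clock: 21.5
tool_pos: [0.6292, 0.1643, 0.2414]
eef_rot: [0.995, 0.098, -0.002, 0.0]
contact_force: [0.3, -0.6, -3.2]
opening: 0.309
finger_force: 25.0
```

Emit:
{"name": "move_arm", "arguments": {
  "motion": [
    [15, -5, 1, 0, 0, 0, 1],
    [15, -5, 1, 0, 0, 0, 1],
    [15, -5, 1, 0, 0, 0, 1]
  ]
}}

```text
clock: 21.88
tool_pos: [0.6413, 0.1702, 0.2417]
eef_rot: [0.995, 0.098, -0.002, 0.001]
contact_force: [-0.3, -0.3, -3.9]
opening: 0.308
finger_force: 25.0
```

```bash
python3 - <<'E'
from h import *
from plant import eyes
s=eyes.snapshot("side");P=cloud(s)
q=near(P,(.644,.1715),.1,.185,.24);print("lid",len(q),q.min(0),q.max(0))
q=near(P,(.644,.1715),.1,.132,.141);print("rim",len(q),circ(q[:,:2],.0805,(.644,.1715)))
go(.644,.1715,.177,11.2)
E
```

```text
lid 3854 [0.55159279 0.08717365 0.20083742] [0.72493934 0.25652768 0.2395674 ]
rim 368 (array([0.64312523, 0.17158731]), np.float64(0.0011785750586589955))
t 21.93 pos [0.6416 0.1701 0.2423] psi 11.2 open 0.309 F [ 0.2 -0.5 -3.8] grip 25.0
 shift [ 2.8 -1.  65.3] turn [0.1 0.2 0. ] q [-0.27  0.74 -0.11  1.43  0.09  0.98 -1.78]
```

Emit:
{"name": "move_arm", "arguments": {
  "motion": [
    [4, 0.5, 25, 0, 0, 0, 1],
    [4, 0.5, 45, 0, 0, 0, 1],
    [4, 0.5, 56, 0, 0, 0, 1],
    [4, 0.5, 61, 0, 0, 0, 1],
    [4, 0.5, 63, 0, 0, 0, 1]
  ]
}}

```text
clock: 22.55
tool_pos: [0.6472, 0.1713, 0.1806]
eef_rot: [0.995, 0.098, 0.0, -0.0]
contact_force: [-0.6, 0.7, -3.7]
opening: 0.305
finger_force: 25.0
```

```bash
python3 - <<'E'
from h import *
go(.644,.1715,.177,11.2)
E
```

```text
t 22.55 pos [0.6472 0.1713 0.1806] psi 11.2 open 0.305 F [-0.6  0.7 -3.7] grip 25.0
 shift [-3.1 -0.8  3.6] turn [ 0. -0.  0.] q [-0.27  0.81 -0.11  1.48  0.1   0.86 -1.79]
```

Emit:
{"name": "move_arm", "arguments": {
  "motion": [
    [-1, 0, 1, 0, 0, 0, 1],
    [-1, 0, 2, 0, 0, 0, 1],
    [-1, 0, 2, 0, 0, 0, 1]
  ]
}}

```text
clock: 22.92
tool_pos: [0.6462, 0.1713, 0.1793]
eef_rot: [0.995, 0.098, 0.001, -0.0]
contact_force: [-2.0, -0.1, 2.7]
opening: 0.306
finger_force: 25.0
```

Contact at 0.179 m, the same 2–3 mm offset as the other lids. I'm releasing it and backing away.

Emit:
{"name": "move_arm", "arguments": {
  "motion": [
    [0, 0, 0, 0, 0, 0, 0.7],
    [0, 0, 0, 0, 0, 0, 0.4],
    [0, 0, 0, 0, 0, 0, 0.3],
    [0, 0, 0, 0, 0, 0, 0.3],
    [0, 0, -20, 0, 0, 0, 0.3]
  ]
}}

```text
clock: 23.55
tool_pos: [0.6449, 0.1707, 0.1967]
eef_rot: [0.995, 0.098, -0.002, 0.0]
contact_force: [0.3, -0.5, -0.8]
opening: 0.698
finger_force: 0.0
```

Emit:
{"name": "move_arm", "arguments": {
  "motion": [
    [0, 0, -40, 0, 0, 0, 0.3],
    [0, 0, -80, 0, 0, 0, 0.3],
    [-50, 30, -80, 0, 0, 0, 0.3],
    [-100, 60, -80, 0, 0, 0, 0.3],
    [-150, 90, -80, 0, 0, 0, 0.3]
  ]
}}

```text
clock: 24.18
tool_pos: [0.5152, 0.0523, 0.2783]
eef_rot: [0.995, 0.098, 0.0, 0.0]
contact_force: [0.6, -0.3, -0.3]
opening: 0.701
finger_force: 0.0
```

```bash
python3 - <<'E'
from h import *
from plant import eyes
for n in("top","side"):
    s=eyes.snapshot(n);P=cloud(s);print(n);cv2.imwrite(f"pics/{n}11.png",s["frame"][:,:,::-1])
    for c,R,h in(((.6445,.171),.087,.14),((.656,-.049),.057,.11),((.466,-.1755),.071,.125)): seat(P,np.array(c),R,h)
    for c in((.455,.216),(.656,-.244)):
        q=near(P,c,.05,.03,.12);print(q[:,:2].min(0),q[:,:2].max(0))
E
```

```text
top
knob [0.65624697 0.17414781 0.20156612] 0.20439754967796775
top plane tilt deg [-0.19 -0.07] z 0.1752 want 0.17300000000000001 244
flange z by angle [(-90, 0.1435), (-45, 0.1436), (0, 0.143), (45, 0.1439), (90, 0.1438)] want 0.14300000000000002
flange circle (array([0.64418498, 0.17215892]), np.float64(0.0026040649677198033))
knob [ 0.65650117 -0.0481686   0.17207485] 0.17688924356474534
top plane tilt deg [0.02 0.08] z 0.1445 want 0.14300000000000002 266
flange z by angle [(-180, 0.113), (-135, 0.113), (-90, 0.1129), (-45, 0.1133), (0, 0.1137), (45, 0.1135), (90, 0.1132), (135, 0.1131)] want 0.113
flange circle (array([ 0.65749794, -0.0487256 ]), np.float64(0.0031555119493064526))
knob [ 0.46648424 -0.17380457  0.18672481] 0.1915987271961821
top plane tilt deg [0.03 0.08] z 0.1593 want 0.158 639
flange z by angle [(-180, 0.1279), (-135, 0.128), (-90, 0.1279), (-45, 0.1278), (0, 0.1283), (45, 0.1282), (90, 0.1282), (135, 0.1281)] want 0.128
flange circle (array([ 0.46659988, -0.17533838]), np.float64(0.0032969163426024573))
[0.43091045 0.22071739] [0.47748658 0.24208636]
[ 0.6344
[... 478 characters left out ...]
.11  0.25] z 0.1435 want 0.14300000000000002 173
flange z by angle [(-180, 0.1128), (-135, 0.1128), (-45, 0.1126), (0, 0.1125), (45, 0.113), (90, 0.1131), (135, 0.1124)] want 0.113
flange circle (array([ 0.65659297, -0.05004814]), np.float64(0.0032102400005109694))
knob [ 0.46359721 -0.17020567  0.18428579] 0.19060425761784539
top plane tilt deg [ 0.05 -0.06] z 0.1589 want 0.158 334
flange z by angle [(-180, 0.1281), (-135, 0.1275), (-45, 0.128), (0, 0.1278), (45, 0.128), (90, 0.1277), (135, 0.1281)] want 0.128
flange circle (array([ 0.46572599, -0.17727852]), np.float64(0.003292349061813596))
[0.42608665 0.18843289] [0.48012376 0.24355156]
[ 0.65349625 -0.23153818] [ 0.67057389 -0.22084867]
```

View pics/side11.png

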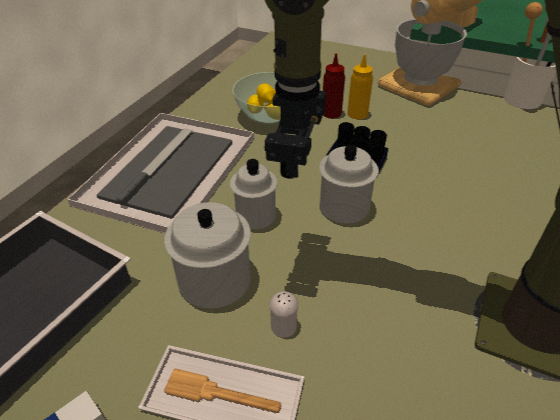

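View pics/top11.png

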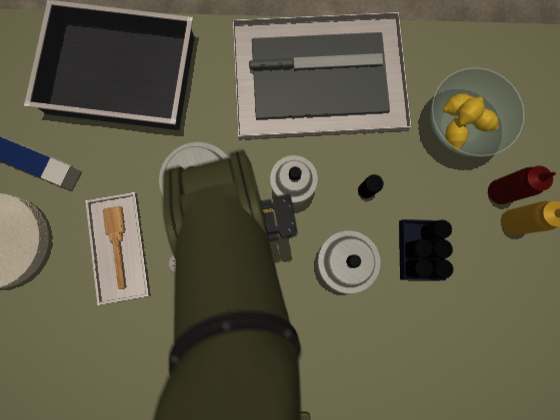

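All three lids are level and fully down, with flanges at 143, 128 and 113 mm. The paddle lies flat in the tray at (116,248), and the shaker and tin have not moved. I'm handing in.

```bash
python3 -c "
from plant import finish_job
print(finish_job())"
```

```text
the job is handed in; nothing more can be done
None
```

The job is handed in, though the hand-in gave no verdict: the paddle lies flat in the tray, each lid is seated level on the pot of its own size, and the pots, pepper tin and salt shaker are standing where they were.

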